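# Draw the spirit level out of the toolbox from under its till

## Task

The spirit level lies in the bottom of the wooden toolbox with one end under the fixed till, and it is longer than the opening. Tilt its free end up through the opening, draw it out from under the till gently, without forcing it against the till, and finish while still holding it in the gripper above the toolbox, all of it well clear of the box. Leave the tin and the chuck key in the till and the other tools on the bench where they are.

Things in the scene. Friction and masses are not known exactly. Their poses are not given: they have to be found in the camera images.
- toolbox: Open wooden toolbox, fixed, 175 x 280 mm outside. Origin: centre of its underside; y along its length, z up; yaw within 0.25 rad of the world's. Inside: 155 mm wide (x -77.5..77.5), 260 mm long (y -130..130), floor at z = 12 mm; walls 10 mm thick, tops at z = 74 mm. The till is fixed over one end, sometimes +y, sometimes -y; the other 165 mm of its inside length is open above.
- till: Shallow wooden tray holding a tin and a chuck key, fixed across one end of the box's top on 28 mm cleats on its side walls: 175 mm across, 105 mm along the box (its y, -52.5..52.5; same axes as the box). Origin: centre of its foot, 74 mm over the bench. Underside of the tray at z = 28 mm (90 mm over the box's inner floor), board 8 mm thick, rim top at z = 46 mm (120 mm over the bench).
- wear_strips: Two flat steel strips, 1.5 mm thick, on the tops of the toolbox's side walls at the end without the till. Origin: midway between them, on the box's mid-line, 74 mm over the bench.
- level: Aluminium spirit level with black end caps and a green vial, on edge on the box's floor, nearly along the box: 232 mm long, 47 high, 24 thick (grip here), 0.15 to 0.28 kg, centre of mass near the middle. Origin: middle of its underside; y along it, near the box's y; z up; thickness x = -10..14 mm (the vial bulges to x = -14 within 26 mm of the middle, 24 to 36 mm high).
- level_end_a (a point): Lower edge, mid-thickness, of the level's +y end, 116 mm from its middle.
- level_end_b (a point): Lower edge, mid-thickness, of the level's -y end, 116 mm from its middle.
- screw_tin: Round grey tin with screws, 68 mm across, 28 mm high, standing loose in the till; leave it alone. Origin: centre of its underside.
- chuck_key: Steel drill chuck key, 52 x 63 mm, 18 mm high, lying loose in the till; leave it alone. Origin: centre of its underside.
- pliers: Red-handled pliers, 166 mm long, on the bench to the right; leave them alone.
- adjustable_wrench: Steel adjustable wrench, 177 mm long, on the bench to the right; leave it alone.

How it is judged:
At the end, for the whole second after the job is handed in: The gripper is holding the level still (under 0.03 m/s); both lower ends of the level are more than 150 mm above the bench (30 mm over the top of the till's rim), it touches no part of the toolbox or till, and its middle is within 0.25 m sideways of the toolbox's centre (height (world z) of each of level_end_a, level_end_b, level above 0.15 m and horizontal distance between level and toolbox below 0.25 m and contact force between level and the fingers above 1 N and contact force between level and toolbox below 0.1 N and contact force between level and till below 0.1 N and linear speed of level below 0.03 m/s); the arm keeps its last pose, push and grip.
It fails at once if the level is forced against the till (over 25 N) (contact force between level and till above 25 N).
It fails at once if hardware in the till is disturbed (moved more than 25 mm) (distance of any of screw_tin, chuck_key from where it was at the start of the episode above 0.025 m).
It fails at once if a tool on the bench is disturbed (moved more than 30 mm) (distance of any of pliers, adjustable_wrench from where it was at the start of the episode above 0.03 m).
It also fails if it takes over 40 s, if anything falls off the work surface, if the arm or the gripper's body presses on something with over 40 N, if the wrist force passes 120 N, or if a joint passes its speed limit or range.

## Robot

A 7-joint arm with a two-finger parallel gripper is mounted at the origin on a cart in front of the work surface, level with it; the furniture and walls round the work are solid. World frame = base frame: x ahead of the robot, y to its left, z up, the work surface at z = 0. Lengths are in m, angles in rad, forces in N, time in s.
With the tool pointing down it reaches from about 0.4 to 0.925 m from the base axis. Payload 5.6 kg.
Tool frame: the origin (TCP) lies on the centre line of the jaws, within the pads' length; the fingertips stand 8 mm ahead of it and the grasp point (between the pads) lies 11 mm behind it; z points along the fingers, y is the line along which they close (so a half turn about z gives the same grasp; the last joint's range is limited). The gripper opens to 85 mm and grips with 20 to 120 N. Pads are 22 mm wide; open, the fingers measure 114 mm over their backs; the gripper's body (76 mm by 85 mm) begins 54 mm behind the grasp point. The pads swing forward as they close: fully open they stand 13 mm farther back than shut.
Start: joints at [1.277, 0.468, -0.012, 1.603, 0.006, 1.071, -0.056], TCP at [0.161, -0.63, 0.239] pointing down, gripper open.
Joint ranges: [-2.53, 2.53], [-0.31, 2.02], [-1.57, 1.55], [0.28, 2.44], [-1.29, 4.43], [0.15, 1.84], [-2.92, 2.92]. Speed limits (rad/s): [2.57, 2.57, 3.14, 3.14, 3.14, 3.14, 3.14].

## Interface

Orientations are given as a rotation vector (axis times angle).
In Python, from station import sense, camera, calibration, hand_in gives the robot as it stands.
- The arm moves only by the shell command python3 -m crank 'ROWS' [FORCE]. ROWS is JSON, a list of rows, each a list of 5 numbers: the finger opening in m, from 0 to 0.0854, then the shift along the tool's x, y, z in m, then the turn about the tool's z in rad. A call has 1 to 20 rows; each row shifts and turns the commanded pose from where the row before left it, along the tool's axes as they then stand; what a row does not reach is not made up. A row lasts 1/12 s, in which the tool goes at most 41.7 mm and 7.16 degrees, less where a joint would pass 70% of its speed; a pose out of reach is approached as far as the arm can. A call with a gripper value outside its range is refused whole. The fingers move at their own pace and stop on an object; FORCE is the grip in N (left out, the last holds). Time passes only in rows, so rows that do not move let the fingers close. It gives the time, the measured TCP pose, the force, the opening and the grip force at its end, in the units of the state.
- sense(): the state, without advancing time (a new reading comes with each control period).
- camera(name): name is "scene" or "side" or "wrist"; returns (picture, depth): 384x512x3 uint8, red, green, blue; 384x512 float32, m along the optical axis (not along the pixel's ray), 0 where there is no reading.
- calibration(name): a dict with "vfov" (degrees; the focal length in pixels is half the picture's height over the tangent of half this angle, whatever the lens; pixels are square), "cx", "cy" (the principal point, pixels), "k1" (the pictures are not rectified: a ray, as slopes to the right and down, at radius r is drawn at 1 + k1 r^2 times it, then the intrinsics apply), "R" (3x3) and "t" (3): a world point X has camera coordinates R X + t; the wrist camera has in their place "hand_eye" (4x4, takes a point from camera to tool coordinates, whose origin is the TCP and whose axes are the flange's). Camera axes: x right, y down, z forward; pixel columns grow to the right and rows downward; lengths in m; the calibration is good to about 2 mm. A picture is of the moment at which its call begins: read the wrist's pose just before it. calibration takes no time and is no camera call.
- hand_in(): hands the job in; it is judged then, once.
The state is a dict: "t": time; "joint_positions": joint angles; "qd": joint speeds; "joint_torque": joint torques, N m; "ee_pos": TCP position; "orientation": TCP orientation; "wrist_force": force on the tool from outside, world axes, zero at the start; "ft_torque": the same for the moment, N m; "grip_width": opening from 0.0 (shut) to 1.0 (fully open); "grip_force": force on a finger pad.
Only numpy, scipy, OpenCV 4.12 (cv2) and the standard library are available. Lean on these libraries where they do the work, as an engineer would, in place of code of your own. Each camera call takes 0.05 s, during which the arm holds its last target. There are 200 camera calls.

## Working session

There is one attempt and no reset: what is moved stays moved. The work goes in short steps, Python scripts to look and compute and a shell command to move; the robot and the scene stay as the last step left them, time stands still between calls to the robot, and variables do not carry over. Pictures are saved under pics/ and viewed, at most 10 in all, crops included, and the job is handed in when it is done.

```bash
mkdir -p pics; ls; cat > h.py <<'E'
import numpy as np, cv2
from scipy.spatial.transform import Rotation as Ro
from station import sense, camera, calibration
def cloud(name):
    s=sense(); img,d=camera(name); c=calibration(name)
    f=192/np.tan(np.radians(c["vfov"])/2)
    K=np.array([[f,0,c["cx"]],[0,f,c["cy"]],[0,0,1]])
    v,u=np.mgrid[0:384,0:512]
    p=cv2.undistortPoints(np.stack([u,v],-1).reshape(-1,1,2).astype(float),K,np.array([c["k1"],0,0,0.])).reshape(384,512,2)
    X=np.dstack([p*d[...,None],d])
    if "hand_eye" in c:
        H=np.array(c["hand_eye"]); X=X@H[:3,:3].T+H[:3,3]
        R=Ro.from_rotvec(s["orientation"]).as_matrix(); X=X@R.T+np.array(s["ee_pos"])
    else:
        X=(X-np.array(c["t"]))@np.array(c["R"])
    X[d==0]=np.nan
    return img,d,X
E
python3 - <<'E'
from h import *
s=sense();print(s)
a=[]
for n in("scene","side"):
    i,d,X=cloud(n);a.append(i);np.savez("/tmp/"+n,i=i,X=X)
    cv2.imwrite(f"pics/{n}0.png",i[...,::-1])
E
```

```text
pics
{'t': 0.0, 'joint_positions': array([ 1.2770047 ,  0.46840857, -0.01161195,  1.60363756,  0.00598677,
        1.07139491, -0.0563198 ]), 'qd': array([-0.00070304, -0.00166129, -0.00067867, -0.00198693, -0.0011305 ,
        0.00229137, -0.00094568]), 'joint_torque': array([ 1.50175820e-04, -5.32385659e+01,  2.20098998e-02, -2.51308751e+01,
        1.15221195e-02,  7.54158682e-03,  7.92024792e-06]), 'ee_pos': array([ 0.16111713, -0.62914565,  0.23831217]), 'orientation': array([-3.11517326e+00, -3.92560507e-01,  5.26907858e-04]), 'wrist_force': array([-0.32904147, -0.31726639, -0.73366498]), 'ft_torque': array([ 0.03230919, -0.00503824,  0.00861789]), 'grip_force': 0.0, 'grip_width': 1.0052590393896879}
```

View pics/scene0.png

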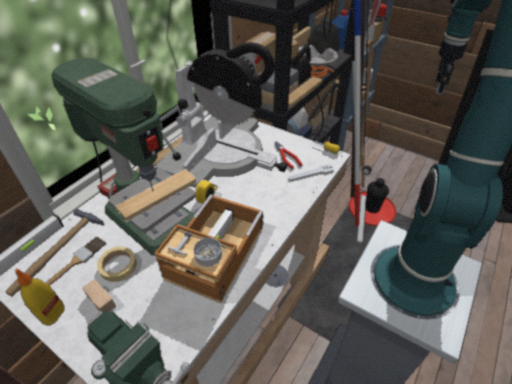

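View pics/side0.png

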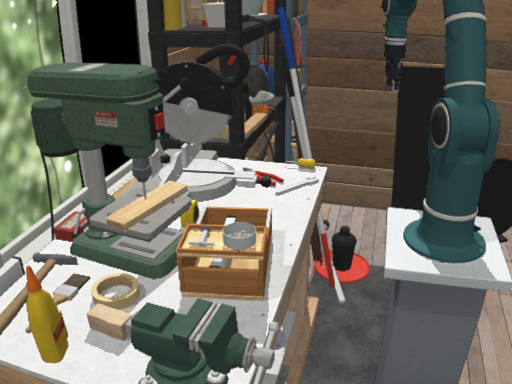

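The scene view shows the toolbox at about (212,245), the till at its near-left end around (195,250) and the level's light top at (222,218). Next I'll make a top-down map from both clouds.

```bash
python3 - <<'E'
from h import *
A=np.load("/tmp/scene.npz");B=np.load("/tmp/side.npz")
X=A["X"]
for u,v in[(208,250),(222,218),(216,228),(262,208),(213,198),(160,250),(290,155),(310,172),(215,195),(264,212)]: print(u,v,X[v,u].round(3))
c=X[240,205]
S=3;W=200;out=[]
for z0,z1 in((0.02,0.3),):
  for D in(A,B):
    m=np.zeros((W,W,3),np.uint8);Zb=np.full((W,W),-1.)
    P=D["X"].reshape(-1,3);I=D["i"].reshape(-1,3)
    ok=np.isfinite(P[:,0])&(P[:,2]>-.05)&(P[:,2]<.16);P=P[ok];I=I[ok]
    o=np.argsort(P[:,2]);P=P[o];I=I[o]
    a=((P[:,:2]-(c[:2]-.25))/.0025).astype(int);g=((a>=0)&(a<W)).all(1)
    m[a[g,0],a[g,1]]=I[g]   # rows=x, cols=y
    out.append(cv2.resize(m,None,fx=2,fy=2,interpolation=0))
print("origin",c[:2]-.25,"row=x col=y 1.25mm/px")
cv2.imwrite("pics/top.png",np.hstack(out)[...,::-1])
E
```

```text
208 250 [0.454 0.294 0.126]
222 218 [0.531 0.145 0.058]
216 228 [0.521 0.186 0.059]
262 208 [ 0.485  0.    -0.001]
213 198 [0.596 0.104 0.071]
160 250 [0.559 0.355 0.117]
290 155 [ 0.543 -0.284  0.005]
310 172 [ 0.433 -0.232  0.01 ]
215 195 [ 0.65   0.035 -0.001]
264 212 [0.47  0.013 0.001]
origin [0.22789995 0.02622407] row=x col=y 1.25mm/px
```

View pics/top.png

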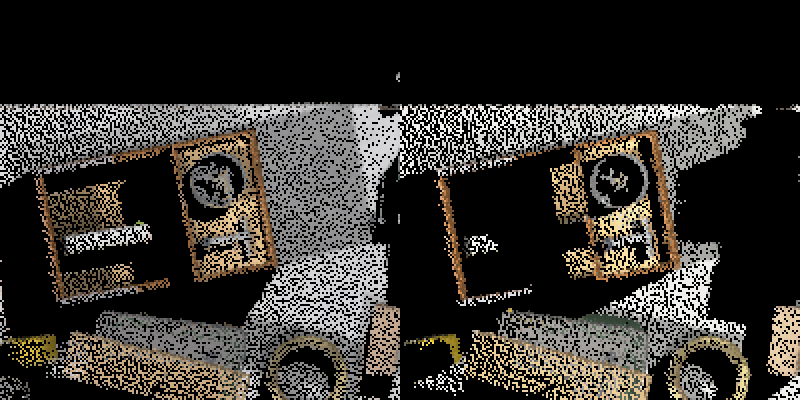

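The top map shows the box with a yaw of about 0.2 and the till on the +y side. The level's light top runs along columns 60–150, rows 222–252. Next I'll fit the level and box, and work out how the tool should be placed.

```bash
python3 - <<'E'
from h import *
for n in("scene","side"):
    A=np.load(f"/tmp/{n}.npz");X=A["X"].reshape(-1,3);I=A["i"].reshape(-1,3).astype(int)
    b=np.array([.50,.222])
    near=(np.hypot(*(X[:,:2]-b).T)<.19)
    m=near&(X[:,2]>.045)&(X[:,2]<.066)&(I.min(1)>110)&(I.max(1)-I.min(1)<50)
    P=X[m]; mean=np.median(P,0); w,v=np.linalg.eigh(np.cov(P[:,:2].T)); e=v[:,1]*np.sign(v[1,1])
    s=(P[:,:2]-mean[:2])@e; n_=np.array([e[1],-e[0]]);q=(P[:,:2]-mean[:2])@n_
    print(n,m.sum(),mean.round(3),"dir",e.round(3),"yaw",np.arctan2(-e[0],e[1]).round(3),"s",np.percentile(s,[1,99]).round(3),"q",np.percentile(q,[2,98]).round(3))
    m=near&(((X[:,2]>.068)&(X[:,2]<.08)))|(near&(X[:,2]>.112)&(X[:,2]<.123))
    r=cv2.minAreaRect(X[m][:,:2].astype(np.float32));print("box",r)
E
python3 -m crank '[[0.06,0,-0.04,-0.02,0],[0.06,0,-0.04,-0.02,0],[0.06,0,-0.035,-0.02,0],[0.06,0.04,0,0,-0.077],[0.06,0.04,0,0,-0.077],[0.06,0.04,0,0,-0.077],[0.06,0.04,0,0,-0.077],[0.06,0.04,0,0,-0.077],[0.06,0.04,0,0,-0.077],[0.06,0.04,0,0,-0.077],[0.06,0.04,0,0,-0.077],[0.06,0.04,0,0,-0.077],[0.06,0.04,0,0,-0.077],[0.06,0.04,0,0,-0.077],[0.06,0.04,0,0,-0.077],[0.06,0.04,0,0,-0.077]]' 20
```

```text
scene 262 [0.525 0.164 0.057] dir [0.057 0.998] yaw -0.057 s [-0.094  0.113] q [-0.017  0.02 ]
box ((0.5498315691947937, 0.22815805673599243), (0.27542510628700256, 0.2824341058731079), 9.670709609985352)
side 148 [0.513 0.295 0.056] dir [-0.091  0.996] yaw 0.091 s [-0.201  0.073] q [-0.025  0.059]
box ((0.5509966015815735, 0.23046505451202393), (0.2736940383911133, 0.2853701710700989), 10.126965522766113)
t: 1.43
ee_pos: [0.5121, -0.1958, 0.2962]
orientation: [-2.542, -1.845, 0.0]
wrist_force: [0.8, -0.2, -0.5]
grip_width: 0.705
grip_force: 0.0
```

```bash
python3 -m crank '[[0.06,0.04,0,0,-0.064],[0.06,0.04,0,0,-0.064],[0.06,0.04,0,0,-0.064],[0.06,0.04,0,0,-0.064],[0.06,0.04,0,0,-0.064],[0.06,0.04,0,0,-0.064],[0.06,0.035,0,0,-0.064],[0.06,0,0,0,-0.064],[0.06,0,0,0,0],[0.06,0,0,0,0]]'
python3 - <<'E'
from h import *
s=sense();print(s["ee_pos"],s["orientation"])
i,d,X=cloud("wrist");np.savez("/tmp/wrist",i=i,X=X);cv2.imwrite("pics/w1.png",i[...,::-1])
E
```

```text
t: 2.27
ee_pos: [0.5468, 0.0725, 0.2961]
orientation: [-1.999, -2.423, 0.002]
wrist_force: [0.6, -1.1, -0.3]
grip_width: 0.701
grip_force: 0.0
[0.54678713 0.07253337 0.29606251] [-1.99907250e+00 -2.42316722e+00  1.58949068e-03]
```

View pics/w1.png

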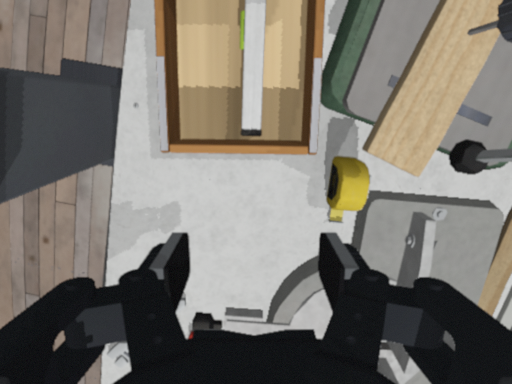

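The wrist view shows the level's free end with its black cap at about (251,132), running up to (256,0). The box's end wall is at row 149 and the wear strips are at columns 164 and 314.

```bash
cat >> h.py <<'E'
def totool(X,s):
    R=Ro.from_rotvec(s["orientation"]).as_matrix(); return (X-np.array(s["ee_pos"]))@R
E
python3 - <<'E'
from h import *
A=np.load("/tmp/wrist.npz");X=A["X"];s=sense()
T=totool(X,s)
v,u=np.mgrid[0:384,0:512]
m=(X[...,2]>.05)&(X[...,2]<.07)&(u>225)&(u<290)&(v<140)
P=T[m];rect=cv2.minAreaRect(P[:,:2].astype(np.float32));print("level rect (tool xy)",rect,"z",np.median(X[m][:,2]),m.sum(),P[:,0].min(),P[:,0].max())
c=np.median(P[:,1]); 
for lo in np.arange(P[:,0].min(),P[:,0].max(),.02):
    k=(P[:,0]>=lo)&(P[:,0]<lo+.02); print(round(lo,3),np.percentile(P[k,1],[2,98]).round(4))
for p in[(250,133),(164,120),(314,120),(170,149),(308,149),(162,70),(316,70),(240,149)]: print(p,T[p[1],p[0]].round(4),X[p[1],p[0]].round(4))
E
```

```text
level rect (tool xy) ((0.10505906492471695, 0.0001738220453262329), (0.1433461606502533, 0.02494822070002556), 0.6840158104896545) z 0.05736767743581059 2737 0.0334822806197462 0.17670987175896347
0.033 [-0.012   0.0086]
0.053 [-0.0119  0.0096]
0.073 [-0.0107  0.0101]
0.093 [-0.0105  0.0104]
0.113 [-0.0094  0.0114]
0.133 [-0.0093  0.0123]
0.153 [-0.0082  0.0132]
0.173 [-0.0081  0.013 ]
(250, 133) [ 0.036  -0.0028  0.237 ] [0.5372 0.1063 0.059 ]
(164, 120) [ 0.0515 -0.0957  0.2192] [0.4431 0.1041 0.0769]
(314, 120) [0.0516 0.0667 0.2208] [0.6026 0.1347 0.0751]
(170, 149) [ 0.0195 -0.092   0.2231] [0.4527 0.0733 0.073 ]
(308, 149) [0.0198 0.0618 0.2227] [0.6037 0.1026 0.0733]
(162, 70) [ 0.1034 -0.0952  0.2206] [0.4338 0.1551 0.0755]
(316, 70) [0.1034 0.0667 0.221 ] [0.5927 0.1856 0.075 ]
(240, 149) [ 0.0199 -0.0136  0.2199] [0.5296 0.0885 0.0762]
```

```bash
python3 -m crank '[[0.06,0.03,-0.002,0,0.034],[0.06,0.013,0,0,0],[0.06,0,0,0.04,0],[0.06,0,0,0.04,0],[0.06,0,0,0.04,0],[0.06,0,0,0.04,0],[0.06,0,0,0.04,0],[0.06,0,0,0.03,0],[0.06,0,0,0.02,0],[0.06,0,0,0.011,0],[0.06,0,0,0,0],[0.06,0,0,0,0],[0.0,0,0,0,0],[0,0,0,0,0],[0,0,0,0,0],[0,0,0,0,0],[0,0,0,0,0],[0,0,0,0,0]]' 20
```

```text
t: 3.82
ee_pos: [0.5382, 0.1148, 0.037]
orientation: [2.037, 2.389, 0.002]
wrist_force: [-2.1, -1.2, 7.3]
grip_width: 0.278
grip_force: 20.4
```

```bash
python3 -m crank '[[0,0.001,0,-0.005,0],[0,0.001,0,-0.005,0],[0,0.001,0,-0.005,0],[0,0.001,0,-0.005,0],[0,0,0,0,0],[0,0,0,0,0]]' 20
python3 - <<'E'
from h import *
i,d,X=cloud("side");j,d2,Y=cloud("scene")
a=cv2.resize(i[200:300,170:280],None,fx=4,fy=4);b=cv2.resize(j[190:290,150:270],None,fx=3.3,fy=4)
cv2.imwrite("pics/s2.png",np.hstack([a,b[:400]])[:,:800,::-1])
E
```

```text
t: 4.32
ee_pos: [0.5367, 0.1189, 0.0559]
orientation: [2.038, 2.39, 0.001]
wrist_force: [-0.8, 0.3, -2.1]
grip_width: 0.275
grip_force: 19.8
```

View pics/s2.png

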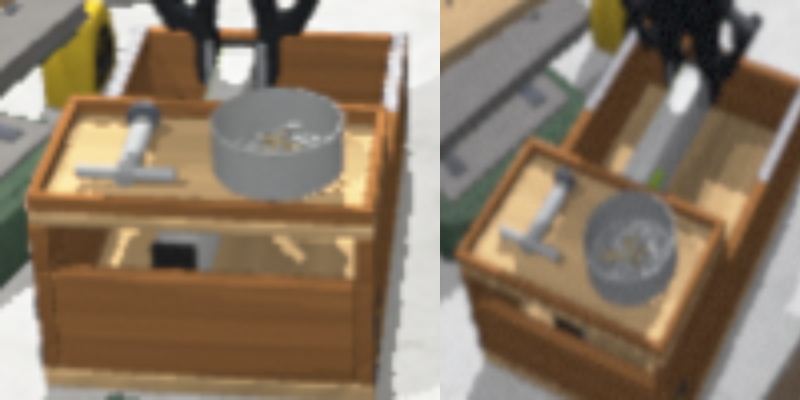

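The far end cap shows in the slot under the till, at crop pixel (172,250). Now I'll measure the tilt from depth.

```bash
cat >> h.py <<'E'
def tilt(name="scene"):
    "level top-face profile in gripper axes: a along level (toward till), b across, z"
    i,d,X=cloud(name); s=sense(); T=totool(X,s); I=i.astype(int)
    m=(abs(T[...,1])<.012)&(T[...,0]>.03)&(T[...,0]<.27)&(X[...,2]>.03)&(I.min(2)>90)&(I.max(2)-I.min(2)<45)
    a=T[...,0][m];z=X[...,2][m]
    for lo in np.arange(.02,.27,.02):
        k=(a>=lo)&(a<lo+.02)
        if k.sum()>2: print(name,round(lo+.01,3),k.sum(),np.percentile(z[k],[10,50,90]).round(4))
    print("tcp",np.array(s["ee_pos"]).round(4),"Fz",s["wrist_force"].round(1))
E
python3 -c "
from h import *
tilt('scene');tilt('side');tilt('wrist')"
```

```text
scene 0.03 48 [0.054  0.0759 0.2432]
scene 0.05 116 [0.0502 0.0757 0.3891]
scene 0.07 64 [0.0469 0.0732 0.0762]
scene 0.09 48 [0.0716 0.0742 0.0757]
scene 0.11 23 [0.0721 0.074  0.0751]
scene 0.21 26 [0.1094 0.118  0.1196]
tcp [0.5363 0.1186 0.0553] Fz [ 0.3 -0.7 -1.5]
side 0.03 75 [0.0733 0.2272 0.2409]
side 0.05 170 [0.0734 0.3516 0.3859]
side 0.17 10 [0.0339 0.041  0.0466]
side 0.19 6 [0.0524 0.0597 0.0667]
side 0.21 58 [0.0698 0.1095 0.1181]
side 0.25 5 [0.1025 0.1038 0.104 ]
tcp [0.5363 0.1187 0.0552] Fz [-0.2  0.2 -1.4]
wrist 0.03 1507 [0.0742 0.0751 0.0758]
wrist 0.05 3310 [0.074  0.0749 0.0756]
wrist 0.07 3658 [0.0737 0.0746 0.0754]
wrist 0.09 3981 [0.0734 0.0743 0.0752]
wrist 0.11 8 [0.0726 0.0729 0.0731]
tcp [0.5363 0.1187 0.0552] Fz [-0.1 -0.  -1.6]
```

It came up almost level (slope about 1°), so the pads aren't slipping. I'll use the till's edge as a very gentle stop so the level turns in the pads. It should take only a few N, and I'll watch the wrist force.

```bash
python3 -m crank '[[0,0.001,0,-0.005,0],[0,0.001,0,-0.005,0],[0,0,0,-0.005,0],[0,0,0,-0.005,0],[0,0,0,-0.002,0],[0,0,0,0,0],[0,0,0,0,0]]' 20
python3 -m crank '[[0,0,0,-0.002,0],[0,0,0,-0.002,0],[0,0,0,-0.002,0],[0,0,0,0,0]]' 20
python3 -m crank '[[0,0,0,-0.002,0],[0,0,0,-0.002,0],[0,0,0,0,0]]' 20
python3 -c "
from h import *
tilt('wrist')"
```

```text
t: 5.15
ee_pos: [0.5363, 0.1207, 0.0778]
orientation: [2.038, 2.39, 0.0]
wrist_force: [0.3, -0.3, -2.4]
grip_width: 0.279
grip_force: 19.8
t: 5.48
ee_pos: [0.5363, 0.1209, 0.0838]
orientation: [2.038, 2.391, 0.0]
wrist_force: [0.1, 0.4, -1.9]
grip_width: 0.273
grip_force: 19.8
t: 5.73
ee_pos: [0.5364, 0.1209, 0.0879]
orientation: [2.038, 2.391, 0.001]
wrist_force: [0.0, -0.5, -2.4]
grip_width: 0.276
grip_force: 19.8
wrist 0.03 1487 [0.1054 0.1062 0.107 ]
wrist 0.05 3190 [0.1044 0.1053 0.1062]
wrist 0.07 3462 [0.1032 0.1042 0.1051]
wrist 0.09 3707 [0.1021 0.1031 0.1041]
wrist 0.11 223 [0.1013 0.1024 0.1031]
tcp [0.5363 0.1209 0.0878] Fz [-0.3 -1.  -2.8]
```

```bash
python3 -m crank '[[0,0,0,-0.002,0],[0,0,0,-0.002,0],[0,0,0,-0.002,0],[0,0,0,-0.002,0]]' 20
python3 -m crank '[[0,0,0,-0.002,0],[0,0,0,-0.002,0],[0,0,0,-0.002,0],[0,0,0,-0.002,0]]' 20
python3 -c "
from h import *
tilt('wrist')"
```

```text
t: 6.12
ee_pos: [0.5362, 0.1208, 0.0957]
orientation: [-2.038, -2.391, 0.0]
wrist_force: [-0.1, 0.1, -2.0]
grip_width: 0.282
grip_force: 19.7
t: 6.45
ee_pos: [0.5362, 0.1208, 0.1038]
orientation: [2.038, 2.391, 0.0]
wrist_force: [-0.3, 1.0, -2.0]
grip_width: 0.279
grip_force: 19.7
wrist 0.03 1439 [0.1169 0.118  0.119 ]
wrist 0.05 3008 [0.1139 0.1154 0.117 ]
wrist 0.07 3053 [0.1105 0.1121 0.1136]
wrist 0.09 3085 [0.1071 0.1086 0.1103]
wrist 0.11 722 [0.1056 0.1066 0.1075]
tcp [0.5364 0.1209 0.1041] Fz [ 0.6  0.2 -1. ]
```

Pivoting works: about 9° now, with practically no force. Continuing to about 20°.

```bash
python3 -m crank '[[0,0,0,-0.0025,0],[0,0,0,-0.0025,0],[0,0,0,-0.0025,0],[0,0,0,-0.0025,0],[0,0,0,-0.0025,0],[0,0,0,-0.0025,0]]' 20
python3 -m crank '[[0,0,0,-0.0025,0],[0,0,0,-0.0025,0],[0,0,0,-0.0025,0],[0,0,0,-0.0025,0],[0,0,0,-0.0025,0],[0,0,0,-0.0025,0]]' 20
python3 - <<'E'
from h import *
tilt('wrist')
i,d,X=cloud("side");j,d2,Y=cloud("wrist")
a=cv2.resize(i[180:300,165:285],(400,400));b=cv2.resize(j[:,56:440],(400,400))
cv2.imwrite("pics/s3.png",np.hstack([a,b])[...,::-1])
E
```

```text
t: 7.0
ee_pos: [0.5362, 0.1208, 0.1188]
orientation: [2.038, 2.391, -0.0]
wrist_force: [0.5, 0.2, -2.5]
grip_width: 0.281
grip_force: 19.7
t: 7.5
ee_pos: [0.5362, 0.1208, 0.1337]
orientation: [-2.038, -2.391, 0.0]
wrist_force: [-0.5, -0.3, -2.2]
grip_width: 0.274
grip_force: 19.7
wrist 0.03 1370 [0.1387 0.1404 0.1421]
wrist 0.05 2594 [0.1317 0.1348 0.1378]
wrist 0.07 2444 [0.1238 0.127  0.1301]
wrist 0.09 2249 [0.1161 0.1193 0.1224]
wrist 0.11 1276 [0.1108 0.113  0.115 ]
tcp [0.5364 0.1209 0.1342] Fz [-0.2 -0.1 -1.9]
```

View pics/s3.png

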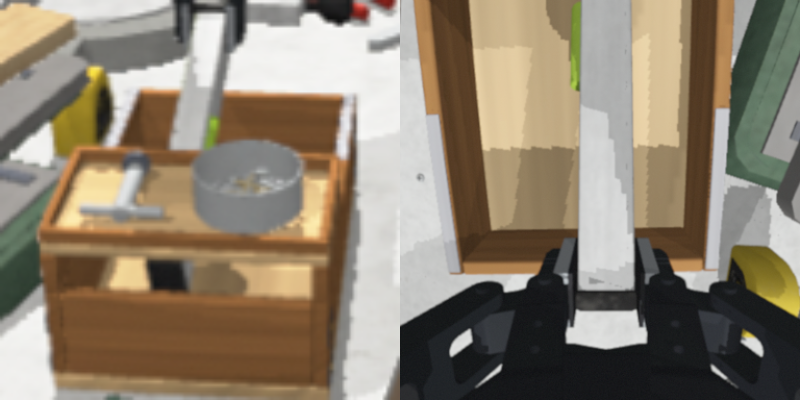

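The views show the level tilted about 21°, with its free end above the end wall and its far end inside the slot, clear of the till. I'll grip tighter and draw it out with a slight rise.

```bash
python3 -m crank '[[0,-0.001,0,0.001,0],[0,-0.01,0,0,0],[0,-0.01,0,0,0],[0,-0.01,0,0,0],[0,-0.01,0,0,0],[0,0,0,0,0]]' 60
python3 -m crank '[[0,-0.012,0,-0.004,0],[0,-0.012,0,-0.004,0],[0,-0.012,0,-0.004,0],[0,-0.012,0,-0.004,0],[0,-0.012,0,-0.004,0],[0,-0.012,0,-0.004,0],[0,0,0,0,0]]' 60
python3 - <<'E'
from h import *
tilt('wrist')
i,d,X=cloud("side");j,d2,Y=cloud("wrist")
a=cv2.resize(i[140:300,155:315],(400,400));b=cv2.resize(j[:,56:440],(400,400))
cv2.imwrite("pics/s4.png",np.hstack([a,b])[...,::-1])
E
```

```text
t: 8.15
ee_pos: [0.5433, 0.0765, 0.1322]
orientation: [2.043, 2.385, -0.003]
wrist_force: [-0.4, 0.1, -1.3]
grip_width: 0.271
grip_force: 63.4
t: 8.73
ee_pos: [0.555, 0.0061, 0.157]
orientation: [2.042, 2.385, -0.0]
wrist_force: [0.4, -1.3, -1.4]
grip_width: 0.267
grip_force: 63.5
wrist 0.03 1340 [0.1611 0.1629 0.1646]
wrist 0.05 2533 [0.1538 0.157  0.1603]
wrist 0.07 2335 [0.1461 0.1493 0.1523]
wrist 0.09 2163 [0.1381 0.1414 0.1446]
wrist 0.11 1064 [0.1336 0.1354 0.1372]
tcp [0.5545 0.0078 0.1567] Fz [-0.1  0.1 -1.3]
```

View pics/s4.png

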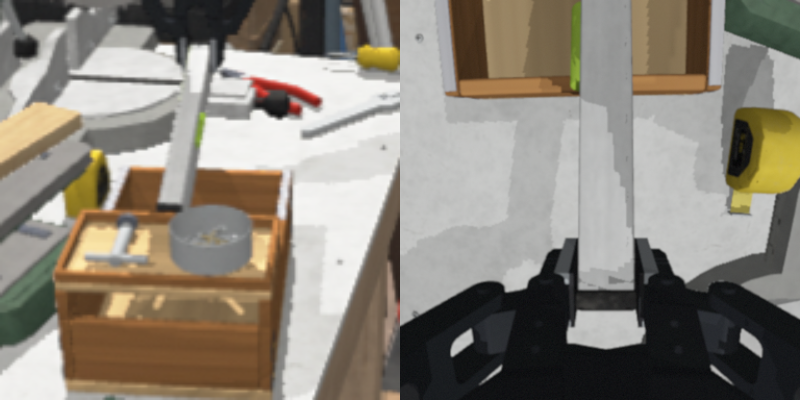

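The far end is now visible in front of the till, at about (172,205), so the level is clear of it. Raising straight up.

```bash
python3 -m crank '[[0,0,0,-0.008,0],[0,0,0,-0.015,0],[0,0,0,-0.02,0],[0,0,0,-0.02,0],[0,0,0,-0.02,0],[0,0,0,-0.02,0],[0,0,0,-0.02,0],[0,0,0,-0.02,0],[0,0,0,-0.02,0],[0,0,0,-0.015,0],[0,0,0,-0.008,0],[0,0,0,0,0],[0,0,0,0,0],[0,0,0,0,0],[0,0,0,0,0],[0,0,0,0,0]]' 80
python3 - <<'E'
from h import *
tilt('wrist')
i,d,X=cloud("side");j,d2,Y=cloud("scene")
a=cv2.resize(i[80:300,135:355],(400,400));b=cv2.resize(j[100:310,120:330],(400,400))
cv2.imwrite("pics/s5.png",np.hstack([a,b])[...,::-1])
E
```

```text
t: 10.22
ee_pos: [0.5536, 0.0092, 0.3415]
orientation: [-2.037, -2.39, 0.002]
wrist_force: [-0.5, -0.7, -1.8]
grip_width: 0.269
grip_force: 81.6
wrist 0.03 1363 [0.3462 0.348  0.3497]
wrist 0.05 2550 [0.3391 0.3421 0.3453]
wrist 0.07 2418 [0.3313 0.3344 0.3375]
wrist 0.09 2207 [0.3234 0.3267 0.3298]
wrist 0.11 1281 [0.3181 0.3203 0.3223]
tcp [0.5538 0.0092 0.3417] Fz [-0.3 -0.6 -1.5]
```

View pics/s5.png

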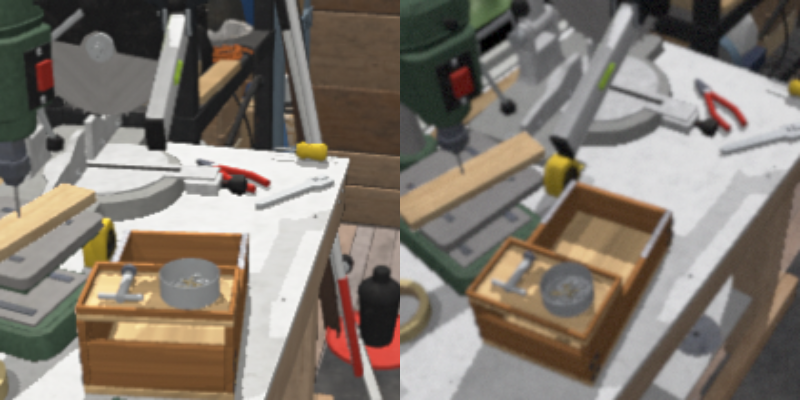

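The level hangs steady at about 21°, with its low end near 0.23 m and its middle about 0.12 m from the box centre. The tin, chuck key and bench tools are where they were.

```bash
python3 -c "
from station import hand_in
print(hand_in())"
```

```text
the job is handed in; nothing more can be done
None
```

The level is out of the toolbox and held still above it, with its low end about 0.23 m over the bench. The wrist-force readings stayed near the level's own weight during tilting and draw-out, with no sign of forcing against the till. The job is handed in; no verdict came back.

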